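Slide the valet tray home under the console riser

TASK

Slide the wooden valet tray along the table top, with the scent bottle standing in it and the case still inside, in under the low riser shelf, centred and square, until it rests against the soft sprung buffer hidden at the back, and leave it there. The buffer is out of sight from above and its depth differs each time, so feel for it and push gently; keep the bottle, the gripper and the arm off the riser, do not lift the tray, and leave the swans, candle, dish and book where they are.

Things in the scene. Friction and masses are not known exactly. Their poses are not given: they have to be found in the camera images.
- riser: Fixed low wooden shelf on the table, 250 wide (y), 190 deep (x), 102 high. Origin: on the table top, under the middle of the board's front edge. x points in under the shelf (away from the robot, up to 0.25 rad askew), z up. Board underside 90 above the table. Side panels: inner faces at y = +-105, from x = 8 back. Open in front; apron 50 high at the back (x 181 to 189).
- mouth (a point): Point at the middle of the riser board's front lower edge, 90 above the table (axes as the riser). Hidden further in is a stop bar: when the tray is right home its front face lies 0 to 24 (differs each time) behind this edge. On the bar a felt buffer (120 wide, 4 to 22 above the table) yields 6 on a 0.6 to 0.9 N spring, too weak to push the tray back; then it is solid.
- tray: Loose open wooden tray, 130 deep (x), 170 wide (y), 30 high, walls 10 thick, floor 6 thick, 0.28 to 0.52 kg. Origin: centre of its underside. x points from its front wall (nearest the robot) to its back wall (outer face x = 65). It starts on the table before the riser, off to either side by up to 90 and askew by up to 0.35 rad.
- tray_front (a point): Middle of the top edge of the tray's front wall, 30 above the table, 60 before the tray's centre; the wall's outer face is 5 further out. The 45 behind this wall is empty, so the wall can be pinched from above. Once it nears the riser it can only be pushed, with fingers tilted in under the board.
- scent: Loose small glass scent bottle, 42 in diameter, 66 high, standing on the tray floor in its rear half (+y half); its top is then 72 above the table. Origin: centre of its underside.
- case: Loose black case 40 x 60 x 18, lying in the rear half of the tray (-y half). Origin: centre of its underside.
- swan_tall: Brass swan 135 high on top of the riser, 65 to 95 behind its front edge, left (+y). Origin: centre of its foot.
- swan_small: Brass swan 108 high on top of the riser, 65 to 95 behind its front edge, right (-y). Origin: centre of its foot.
- candle: Candle jar 70 in diameter, 80 high, standing left of the riser. Origin: centre of its underside.
- dish: Key bowl 100 in diameter, 30 high, standing right of the riser. Origin: centre of its underside.
- book: Closed book 150 x 210 x 26 lying at the right of the table. Origin: centre of its underside.
Mind the look-alikes: they are no part of the job. Of the things like the case, leave any that is yellow; of the rest the larger one is meant.

How it is judged:
By the outcome, as a careful person would: the job done as asked, in the order asked, and still so for the second after the job is handed in, with the robot touching nothing.
It also fails if it takes over 56 s, if anything falls off the work surface, if the arm or the gripper's body presses on something with over 40 N, if the wrist force passes 120 N, or if a joint passes its speed limit or range.

ROBOT

A 6-joint arm with a two-finger parallel gripper is mounted at the origin on the work surface. World frame = base frame: x ahead of the robot, y to its left, z up, the work surface at z = 0. Lengths are in m, angles in degrees, forces in N, time in s.
With the tool pointing down it reaches from about 0.3 to 0.775 m from the base axis. Payload 14.6 kg.
Tool frame: the origin (TCP) lies at the centre of the arm's flange, where the gripper is bolted on; the fingertips stand 199 mm ahead of it and the grasp point (between the pads) lies 180 mm ahead of it; z points along the fingers, y is the direction in which the jaws open and shut (so a half turn about z gives the same grasp; the last joint's range is limited). The gripper opens to 94 mm and grips with 3 to 60 N. Pads are 16 mm wide; open, the fingers measure 119 mm over their backs; the gripper's body (75 mm by 177 mm) begins 78 mm behind the grasp point.
Start: joints at [-68.159, 17.183, 87.147, -0, 75.671, -3.816], TCP at [0.238, -0.496, 0.405] pointing down, gripper open.
Joint ranges: [-173.82, 173.82], [-45.26, 126.66], [13.44, 144.39], [-59.66, 239.66], [0, 175.72], [-146.38, 146.38]. Speed limits (degrees/s): [127.2, 127.2, 147.25, 180, 180, 180].

INTERFACE

Orientations are given as [roll, pitch, yaw] about the fixed x, y, z axes, in that order (R = Rz(yaw) Ry(pitch) Rx(roll)).
In Python, from station import arm gives the robot as it stands.
- The arm moves only by the tool servo_tool, never from a script. Its argument "plan" is a list of rows, each a list of 5 numbers: the opening, from -1 (shut) to 1 (fully open), then the shift along the tool's x, y, z in mm, then the turn about the tool's z in rad. A call has 1 to 10 rows; each row is the pose to reach, as a shift and turn from the pose measured when the call began, along the tool's axes at that moment; what a row does not reach only later rows make up. A row lasts 1/8 s, in which the tool goes at most 62.5 mm and 10.7 degrees, less where a joint would pass 70% of its speed; a pose out of reach is approached as far as the arm can. A call with a gripper value outside its range is refused whole. The fingers move at their own pace and stop on an object; the grip force is fixed at half the most. Time passes only in rows, so rows that repeat a pose let the fingers close. It gives the time, the measured TCP pose, the force and the opening at its end, in the units of the state.
- arm.state(): the state, without advancing time (a new reading comes with each control period).
- arm.grab_frame(name): name is "scene" or "top" or "wrist"; returns the picture (480x640x3 uint8, blue, green, red); there is no depth.
- arm.calibration(name): a dict with "fx", "fy", "cx", "cy" (pixels), "rvec" (rotation vector, rad) and "tvec" (3), from world to camera coordinates, as OpenCV has them. Camera axes: x right, y down, z forward; pixel columns grow to the right and rows downward; lengths in m; the calibration is good to about 2 mm. A picture is of the moment at which its call begins: read the wrist's pose just before it. calibration takes no time and is no camera call; for the wrist camera it gives the pose at the moment of the call.
- arm.hand_in(): hands the job in, once; it reports no verdict.
The state is a dict: "t": time; "qpos": joint angles; "qvel": joint speeds; "effort": joint torques, N m; "tool_pos": TCP position; "orientation": TCP orientation; "contact_force": force on the tool from outside, world axes, zero at the start; "wrist_torque": the same for the moment, N m; "gripper_width": finger opening in m.
Only numpy, scipy, OpenCV 4.12 (cv2) and the standard library are available. Lean on these libraries where they do the work, as an engineer would, in place of code of your own. Each camera call takes 0.05 s, during which the arm holds its last target. There are 200 camera calls.

## Working session

There is one attempt and no reset: what is moved stays moved. The work goes in short steps, Python scripts to look and compute and a tool call to move; the robot and the scene stay as the last step left them, time stands still between calls to the robot, and variables do not carry over. Pictures are saved under pics/ and viewed, about 8 in all and at most 12, crops included, and the job is handed in when it is done.

Besides the shell and the picture viewer there is one more tool, called after "Emit:" by a JSON object that holds its "method" and its "body", one argument or row to a line. servo_tool: Moves the arm, as the interface text tells. Its arguments: {"type":"object","properties":{"plan":{"type":"array","items":{"type":"array","items":{"type":"number"}}}},"required":["plan"]}

```bash
mkdir -p pics; ls; python3 - <<'E'
from station import arm
import cv2
s=arm.state();print(s['t'],s['tool_pos'],s['orientation'],s['contact_force'],s['gripper_width'])
for n in ['top','scene']:
    cv2.imwrite(f'pics/{n}0.png',arm.grab_frame(n));print(n,arm.calibration(n))
E
```

```text
pics
0.0 [ 0.23810887 -0.49573803  0.40409377] [-1.79934458e+02 -3.99305330e-03  2.56560178e+01] [ 0.33429941 -0.08425253  0.56667651] 0.09388632850476847
top {'fx': 582.9512441557777, 'fy': 582.9512441557777, 'cx': 319.8334842387407, 'cy': 239.9432334919679, 'rvec': array([ 2.10198382, -2.1641618 ,  0.17571113]), 'tvec': array([-0.10403537,  0.56655545,  1.21423556])}
scene {'fx': 534.426435126662, 'fy': 534.426435126662, 'cx': 318.73834974215816, 'cy': 239.98747262710208, 'rvec': array([ 1.21489883,  2.1368922 , -1.11186698]), 'tvec': array([ 0.41248962, -0.17124653,  1.7296363 ])}
```

View pics/top0.png

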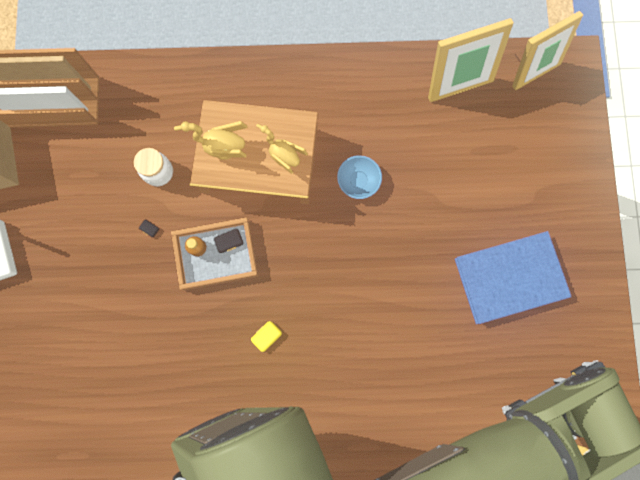

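View pics/scene0.png

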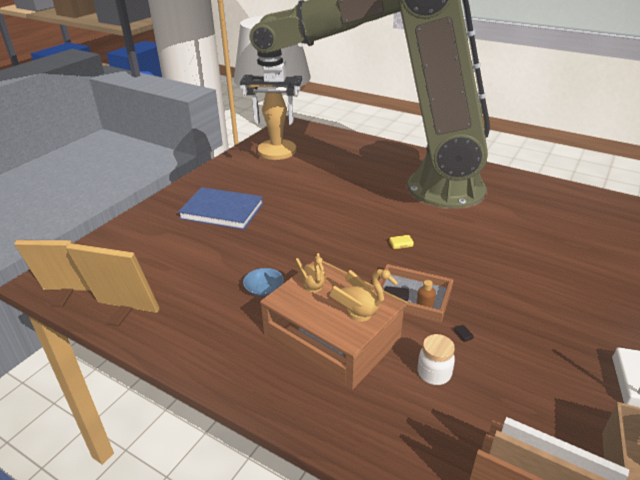

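The top view shows the tray at roughly px (172–256, 220–288), with the bottle and the larger black case inside. The riser board is at (191–317, 101–197). The small black case and the yellow one are outside the tray and stay untouched. I'll enlarge this area to measure it.

```bash
python3 - <<'E'
import cv2
im=cv2.imread('pics/top0.png')[90:300,130:330]
cv2.imwrite('pics/c0.png',cv2.resize(im,None,fx=2.85*1,fy=2.85,interpolation=cv2.INTER_CUBIC))
E
cat > h.py <<'E'
import numpy as np, cv2
from station import arm
def ray(name,uv,z,cal=None):
    c=cal or arm.calibration(name); R=cv2.Rodrigues(c['rvec'])[0]; C=-R.T@c['tvec']
    uv=np.atleast_2d(uv).astype(float)
    d=np.c_[(uv[:,0]-c['cx'])/c['fx'],(uv[:,1]-c['cy'])/c['fy'],np.ones(len(uv))]@R
    return C+d*((z-C[2])/d[:,2])[:,None]
def proj(name,P,cal=None):
    c=cal or arm.calibration(name)
    K=np.array([[c['fx'],0,c['cx']],[0,c['fy'],c['cy']],[0,0,1]])
    return cv2.projectPoints(np.atleast_2d(P).astype(float),c['rvec'],c['tvec'],K,None)[0][:,0]
def fitrect(P,L,W,order):
    # order: local corners matching P ; returns centre,yaw,residual
    A=np.array(order)*[L/2,W/2]; P=P[:,:2]; c=P.mean(0)
    H=(A.T@(P-c)); th=np.arctan2(H[0,1]-H[1,0],H[0,0]+H[1,1])
    R=np.array([[np.cos(th),-np.sin(th)],[np.sin(th),np.cos(th)]])
    return c,th,(P-c-A@R.T)*1000
E
python3 - <<'E'
from h import *
np.set_printoptions(precision=4,suppress=True)
o=[(1,1),(1,-1),(-1,-1),(-1,1)]
t=ray('top',[(172,233),(247,220),(256,276),(181,288)],.03)
r=ray('top',[(204,101),(317,112),(308,197),(191,187)],.102)
print(t,r);print(fitrect(t,.13,.17,o));print(fitrect(r,.19,.25,o))
E
```

```text
[[0.5913 0.2042 0.03  ]
 [0.6155 0.0389 0.03  ]
 [0.4909 0.0204 0.03  ]
 [0.4695 0.1831 0.03  ]] [[ 0.8652  0.1205  0.102 ]
 [ 0.8327 -0.1224  0.102 ]
 [ 0.6459 -0.0983  0.102 ]
 [ 0.6749  0.147   0.102 ]]
(array([0.5418, 0.1117]), np.float64(0.14602759257740672), array([[-2.483 , -0.9812],
       [-2.945 ,  1.9073],
       [ 1.0126,  2.2658],
       [ 4.4155, -3.1919]]))
(array([0.7547, 0.0117]), np.float64(-0.12816355586279665), array([[ 0.2962, -3.0331],
       [-0.1971,  2.0108],
       [ 1.4558,  1.8031],
       [-1.555 , -0.7808]]))
```

View pics/c0.png

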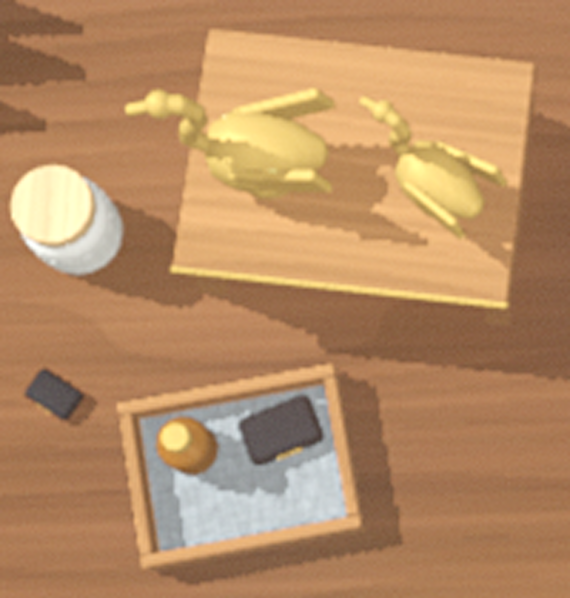

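```bash
python3 - <<'E'
from h import *
np.set_printoptions(precision=4,suppress=True)
o=[(1,1),(1,-1),(-1,-1),(-1,1)]
f=lambda a:(np.array(a)+.5)/2.85-.5+[130,90]
c=arm.calibration('top');R=cv2.Rodrigues(c['rvec'])[0];print('cam',-R.T@c['tvec'])
t=ray('top',f([(118,406),(333,367),(359,523),(144,566)]),.03)
r=ray('top',f([(210,30),(533,64),(507,304),(172,270)]),.102)
for P,L,W,n in((t,.13,.17,'tray'),(r,.19,.25,'riser')):
    C,th,e=fitrect(P,L,W,o);print(n,C,th,np.degrees(th));print(e)
    x=np.array([np.cos(th),np.sin(th)]); print(' front mid',C-x*L/2,'wall',C-x*.06)
    if n=='riser':
        y=np.array([-x[1],x[0]]); d=tc-(C-x*.095);print('tray in riser frame',d@x,d@y)
    tc=C
print('bottle',ray('top',f([(176,436)]),.072),'case',ray('top',f([(281,429)]),.024))
E
```

```text
cam [ 0.3539 -0.1205  1.2909]
tray [0.5446 0.113 ] 0.16193008619874075 9.277910515377465
[[-1.7751 -1.1236]
 [-3.3828  0.3329]
 [ 2.8945  2.4135]
 [ 2.2634 -1.6228]]
 front mid [0.4804 0.1026] wall [0.4854 0.1034]
riser [0.7568 0.0129] -0.13750489257337936 -7.878450006854415
[[-1.0557 -1.863 ]
 [-1.3743  2.149 ]
 [ 1.7622  0.379 ]
 [ 0.6677 -0.6651]]
 front mid [0.6627 0.026 ] wall [0.6974 0.0212]
tray in riser frame -0.12897567505978147 0.0700606649870219
bottle [[0.5613 0.1519 0.072 ]] case [[0.5726 0.0814 0.024 ]]
```

Emit:
{"method": "servo_tool", "body": {
  "plan": [
    [-0.15,482,-433,70,-1.284],
    [-0.15,482,-433,70,-1.284],
    [-0.15,482,-433,70,-1.284],
    [-0.15,482,-433,70,-1.284],
    [-0.15,482,-433,70,-1.284],
    [-0.15,482,-433,70,-1.284],
    [-0.15,482,-433,70,-1.284],
    [-0.15,482,-433,70,-1.284],
    [-0.15,482,-433,70,-1.284],
    [-0.15,482,-433,70,-1.284]
  ]
}}

```text
t: 1.35
tool_pos: [0.4753, 0.0809, 0.3372]
orientation: [-180.0, -0.1, 99.2]
contact_force: [1.4, -0.5, -0.7]
gripper_width: 0.04
```

```bash
python3 - <<'E'
from h import *
np.set_printoptions(precision=4,suppress=True)
import pickle
s=arm.state();c=arm.calibration('wrist');im=arm.grab_frame('wrist')
pickle.dump(c,open('w1.pkl','wb'));cv2.imwrite('pics/w1.png',im)
print(s['tool_pos'],s['orientation'],s['qpos'],np.abs(s['qvel']).max())
R=cv2.Rodrigues(c['rvec'])[0];print('cam',-R.T@c['tvec'],R[2])
E
```

```text
[0.4753 0.0809 0.3372] [-179.9908   -0.0523   99.235 ] [  5.2932  12.6158 102.4295   0.0569  64.9675  -3.9659] 55.497847425979515
cam [0.4636 0.159  0.3154] [ 0.0441 -0.2657 -0.9631]
```

View pics/w1.png

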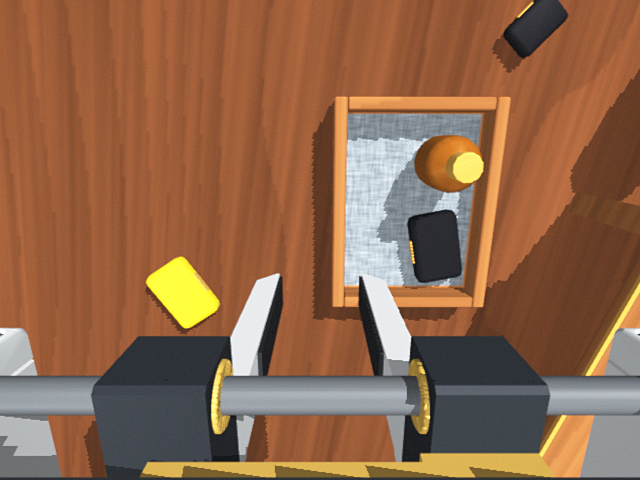

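```bash
python3 - <<'E'
from h import *
import pickle
np.set_printoptions(precision=4,suppress=True)
c=pickle.load(open('w1.pkl','rb'))
o=[(1,1),(1,-1),(-1,-1),(-1,1)]
t=ray('',[(510,97),(484,306),(333,306),(335,97)],.03,c)
C,th,e=fitrect(t,.13,.17,o);print(C,np.degrees(th),e)
x=np.array([np.cos(th),np.sin(th)]);print('wall',C-.06*x)
s=arm.state();print(s['tool_pos'],s['orientation'],np.abs(s['qvel']).max())
E
```

```text
[0.5467 0.1154] 9.303240613728367 [[-1.1017 -2.0982]
 [-0.9806  1.4567]
 [ 0.6329  2.0681]
 [ 1.4494 -1.4266]]
wall [0.4875 0.1057]
[0.4766 0.0858 0.3364] [-179.99     -0.1329   99.3933] 9.956806480968844
```

Emit:
{"method": "servo_tool", "body": {
  "plan": [
    [-0.15,17,13,40,0],
    [-0.15,17,13,80,0],
    [-0.15,17,13,105,0],
    [-0.15,17,13,122,0],
    [-0.15,17,13,124,0],
    [-0.15,17,13,124,0]
  ]
}}

```text
t: 2.15
tool_pos: [0.4868, 0.1049, 0.2131]
orientation: [180.0, -0.1, 99.4]
contact_force: [0.4, -0.3, 0.4]
gripper_width: 0.04
```

Emit:
{"method": "servo_tool", "body": {
  "plan": [
    [-1,0,0,0,0],
    [-1,0,0,0,0],
    [-1,0,0,0,0],
    [-1,0,0,0,0],
    [-1,0,0,0,0]
  ]
}}

```text
t: 2.78
tool_pos: [0.4868, 0.1049, 0.2133]
orientation: [179.9, -0.1, 99.4]
contact_force: [-2.3, -1.2, 3.8]
gripper_width: 0.0096
```

Emit:
{"method": "servo_tool", "body": {
  "plan": [
    [-1,-2,0.5,0,0.01],
    [-1,-6,1.7,0,0.03],
    [-1,-12.5,3.5,0,0.06],
    [-1,-21.5,6,0,0.105],
    [-1,-31,8.7,0,0.15],
    [-1,-40.5,11.3,0,0.195],
    [-1,-49.5,14,0,0.24],
    [-1,-56,15.7,0,0.27],
    [-1,-60,17,0,0.29],
    [-1,-62,17.4,0,0.3]
  ]
}}

```text
t: 4.03
tool_pos: [0.5144, 0.0461, 0.2133]
orientation: [180.0, -0.2, 82.1]
contact_force: [-0.8, 3.2, 5.9]
gripper_width: 0.0098
```

```bash
python3 - <<'E'
from h import *
s=arm.state();print(s['t'],s['tool_pos'],s['orientation'],s['contact_force'],s['gripper_width'])
im=arm.grab_frame('top')[90:300,130:330]
cv2.imwrite('pics/t2.png',cv2.resize(im,None,fx=2.85,fy=2.85,interpolation=cv2.INTER_CUBIC))
E
```

```text
4.025 [0.51435771 0.0460999  0.21332676] [ 1.79971622e+02 -1.50559945e-01  8.20783765e+01] [-0.82940358  3.24532982  5.85821762] 0.009811491235295799
```

View pics/t2.png

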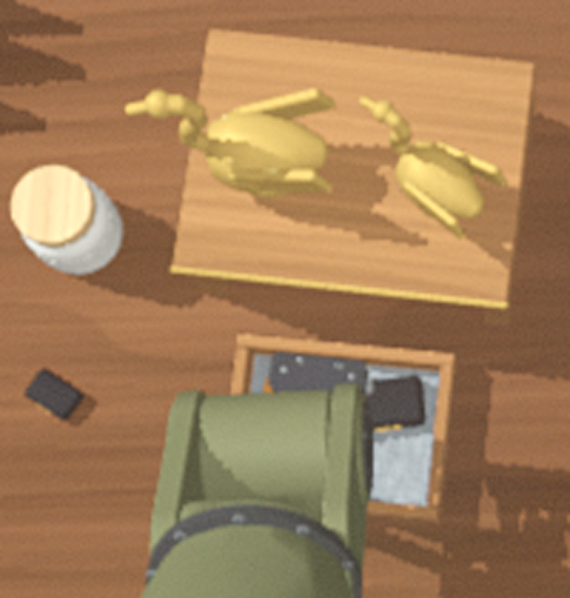

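```bash
cat >> h.py <<'E'
O=np.array([.6627,.026]); RY=np.radians(-7.88); EX=np.array([np.cos(RY),np.sin(RY)]); EY=np.array([-EX[1],EX[0]])
def rf(P): d=np.atleast_2d(P)[:,:2]-O; return np.c_[d@EX,d@EY]*1000
E
python3 - <<'E'
from h import *
np.set_printoptions(precision=4,suppress=True)
f=lambda a:(np.array(a)+.5)/2.85-.5+[130,90]
p=rf(ray('top',f([(235,335),(454,354)]),.03));print(p,p.mean(0),np.degrees(np.arctan2(*(p[1]-p[0])))-180)
r=rf(ray('top',f([(210,30),(533,64),(507,304),(172,270)]),.102));print(r)
print(rf([arm.state()['tool_pos']]))
E
```

```text
[[-28.1585  86.9432]
 [-24.8309 -84.1921]] [-26.4947   1.3756] -1.113939697288572
[[ 189.2582  122.9774]
 [ 188.3994 -123.0922]
 [   1.749  -124.4206]
 [   0.8012  124.3951]]
[[-149.6257   -0.5422]]
```

Emit:
{"method": "servo_tool", "body": {
  "plan": [
    [-1,0,1,0,0.006],
    [-1,0,4,0,0.012],
    [-1,0,9,0,0.012],
    [-1,0,16,0,0.012],
    [-1,0,24,0,0.012],
    [-1,0,32,0,0.012],
    [-1,0,40,0,0.012],
    [-1,0,46,0,0.012],
    [-1,0,49,0,0.012],
    [-1,0,50,0,0.012]
  ]
}}

```text
t: 5.32
tool_pos: [0.5639, 0.0386, 0.2133]
orientation: [-179.9, -0.1, 81.3]
contact_force: [-7.4, -0.2, 8.9]
gripper_width: 0.0096
```

Emit:
{"method": "servo_tool", "body": {
  "plan": [
    [-0.75,0,0,0,0],
    [-0.5,0,0,0,0],
    [-0.3,0,0,0,0],
    [-0.3,0,0,0,0],
    [-0.3,0,0,-15,0],
    [-0.3,0,0,-40,0],
    [-0.3,0,0,-70,0],
    [-0.3,0,0,-100,0],
    [-0.3,0,0,-130,0],
    [-0.3,0,0,-150,0]
  ]
}}

```text
t: 6.58
tool_pos: [0.5637, 0.0383, 0.366]
orientation: [179.9, -0.1, 81.3]
contact_force: [-0.9, 1.2, -0.5]
gripper_width: 0.0329
```

Emit:
{"method": "servo_tool", "body": {
  "plan": [
    [-0.3,0,0,-60,0.1],
    [-0.3,-40,3,-110,0.3],
    [0.5,-80,6,-134,0.5],
    [1,-115,8.5,-134,0.7],
    [1,-115,8.5,-134,0.9],
    [1,-115,8.5,-134,1.1],
    [1,-115,8.5,-134,1.25],
    [1,-115,8.5,-134,1.4],
    [1,-115,8.5,-134,1.557],
    [1,-115,8.5,-134,1.557]
  ]
}}

```text
t: 7.82
tool_pos: [0.5541, -0.0768, 0.5007]
orientation: [-179.9, -0.1, -7.9]
contact_force: [0.8, 0.8, -0.3]
gripper_width: 0.0937
```

Emit:
{"method": "servo_tool", "body": {
  "plan": [
    [1,60,0,0,0],
    [1,120,0,0,0],
    [1,180,0,0,0],
    [1,240,0,0,0],
    [1,300,0,0,0],
    [1,360,0,0,0]
  ]
}}

```text
t: 8.57
tool_pos: [0.7952, -0.1102, 0.4704]
orientation: [-179.8, -1.5, -7.6]
contact_force: [-0.1, 0.4, 0.1]
gripper_width: 0.0943
```

```bash
python3 - <<'E'
from h import *
np.set_printoptions(precision=3,suppress=True)
s=arm.state();print(s['t'],s['tool_pos'],s['orientation'],s['qpos'],s['contact_force'])
im=arm.grab_frame('top')[90:300,130:330]
cv2.imwrite('pics/t3.png',cv2.resize(im,None,fx=2.85,fy=2.85,interpolation=cv2.INTER_CUBIC))
E
```

```text
8.575 [ 0.795 -0.11   0.47 ] [-179.849   -1.544   -7.648] [-10.523  58.489  13.578   0.237 106.399  87.193] [-0.074  0.392  0.119]
```

Emit:
{"method": "servo_tool", "body": {
  "plan": [
    [1,300,0,-100,0],
    [1,300,0,-100,0],
    [1,300,0,-100,0],
    [1,300,0,-100,0],
    [1,300,0,-100,0],
    [1,300,0,-100,0]
  ]
}}

```text
t: 9.38
tool_pos: [0.7968, -0.1099, 0.4741]
orientation: [-179.9, -3.9, -7.7]
contact_force: [-0.8, 0.3, -0.2]
gripper_width: 0.0942
```

```bash
python3 - <<'E'
from h import *
np.set_printoptions(precision=3,suppress=True)
s=arm.state();print(s['t'],s['tool_pos'],s['orientation'],s['qpos'],s['contact_force'])
E
```

```text
9.375 [ 0.797 -0.11   0.474] [-179.866   -3.922   -7.69 ] [-10.489  58.274  13.499   0.335 104.316  87.29 ] [-0.795  0.341 -0.178]
```

View pics/t3.png

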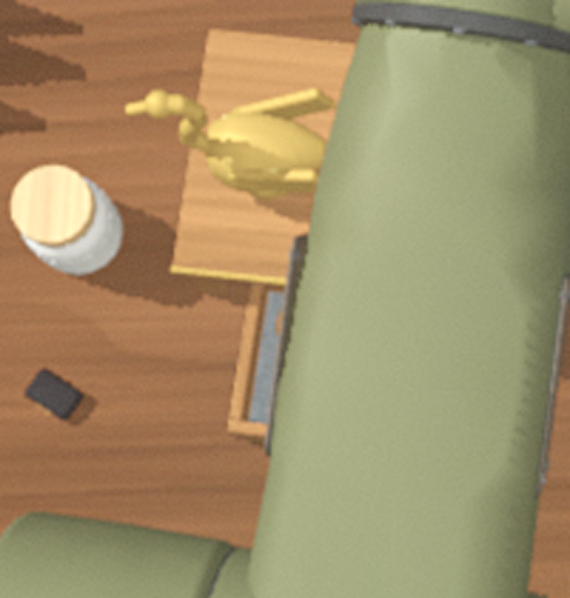

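Emit:
{"method": "servo_tool", "body": {
  "plan": [
    [1,3000,0,-600,0],
    [1,3000,0,-600,0],
    [1,3000,0,-600,0]
  ]
}}

```text
t: 9.75
tool_pos: [0.8046, -0.1106, 0.4612]
orientation: [-179.9, -6.0, -7.7]
contact_force: [0.2, 0.5, 0.0]
gripper_width: 0.0938
```

Emit:
{"method": "servo_tool", "body": {
  "plan": [
    [1,300,0,-60,0]
  ]
}}

```text
t: 9.88
tool_pos: [0.8079, -0.1109, 0.4596]
orientation: [-179.9, -8.1, -7.7]
contact_force: [0.2, 0.1, 0.9]
gripper_width: 0.0941
```

Emit:
{"method": "servo_tool", "body": {
  "plan": [
    [1,300,0,-60,0]
  ]
}}

```text
t: 10.0
tool_pos: [0.8105, -0.1112, 0.4601]
orientation: [-179.9, -10.2, -7.7]
contact_force: [-0.8, -0.4, -1.1]
gripper_width: 0.0945
```

Emit:
{"method": "servo_tool", "body": {
  "plan": [
    [1,300,0,-60,0]
  ]
}}

```text
t: 10.12
tool_pos: [0.8123, -0.1114, 0.4628]
orientation: [-179.9, -12.4, -7.7]
contact_force: [-0.5, -0.6, -0.2]
gripper_width: 0.0939
```

Emit:
{"method": "servo_tool", "body": {
  "plan": [
    [1,300,0,-60,0]
  ]
}}

```text
t: 10.25
tool_pos: [0.8136, -0.1114, 0.4673]
orientation: [-179.9, -14.7, -7.7]
contact_force: [-0.4, -0.4, 0.3]
gripper_width: 0.0941
```

Emit:
{"method": "servo_tool", "body": {
  "plan": [
    [1,300,0,-60,0]
  ]
}}

```text
t: 10.38
tool_pos: [0.8141, -0.1115, 0.4735]
orientation: [-179.9, -16.9, -7.7]
contact_force: [0.8, 1.3, 0.5]
gripper_width: 0.0938
```

Emit:
{"method": "servo_tool", "body": {
  "plan": [
    [1,300,0,-60,0]
  ]
}}

```text
t: 10.5
tool_pos: [0.814, -0.1114, 0.4813]
orientation: [-179.9, -19.2, -7.7]
contact_force: [1.3, 0.7, -0.2]
gripper_width: 0.094
```

Emit:
{"method": "servo_tool", "body": {
  "plan": [
    [1,300,0,-60,0]
  ]
}}

```text
t: 10.62
tool_pos: [0.8132, -0.1112, 0.4905]
orientation: [-179.9, -21.4, -7.7]
contact_force: [-1.0, 0.0, -0.9]
gripper_width: 0.094
```

Emit:
{"method": "servo_tool", "body": {
  "plan": [
    [1,300,0,-60,0]
  ]
}}

```text
t: 10.75
tool_pos: [0.8117, -0.111, 0.5011]
orientation: [-179.9, -23.7, -7.7]
contact_force: [-0.3, 0.1, -1.2]
gripper_width: 0.0941
```

Emit:
{"method": "servo_tool", "body": {
  "plan": [
    [1,300,0,-60,0]
  ]
}}

```text
t: 10.88
tool_pos: [0.8095, -0.1106, 0.5131]
orientation: [-179.9, -25.9, -7.7]
contact_force: [0.4, -0.2, -0.1]
gripper_width: 0.0938
```

Emit:
{"method": "servo_tool", "body": {
  "plan": [
    [1,300,0,-60,0]
  ]
}}

```text
t: 11.0
tool_pos: [0.8066, -0.1102, 0.5261]
orientation: [-179.9, -28.2, -7.7]
contact_force: [0.7, 0.5, -0.5]
gripper_width: 0.0942
```

Emit:
{"method": "servo_tool", "body": {
  "plan": [
    [1,300,0,-60,0]
  ]
}}

```text
t: 11.12
tool_pos: [0.8029, -0.1097, 0.5402]
orientation: [-179.9, -30.4, -7.7]
contact_force: [0.2, -0.1, 0.2]
gripper_width: 0.0938
```

Emit:
{"method": "servo_tool", "body": {
  "plan": [
    [1,300,0,-60,0]
  ]
}}

```text
t: 11.25
tool_pos: [0.7983, -0.1091, 0.5554]
orientation: [-179.9, -32.6, -7.8]
contact_force: [0.2, 0.2, 0.8]
gripper_width: 0.0943
```

Emit:
{"method": "servo_tool", "body": {
  "plan": [
    [1,300,0,-60,0]
  ]
}}

```text
t: 11.38
tool_pos: [0.7931, -0.1083, 0.5713]
orientation: [-179.9, -34.7, -7.8]
contact_force: [-0.4, -0.3, -1.0]
gripper_width: 0.0941
```

Emit:
{"method": "servo_tool", "body": {
  "plan": [
    [1,300,0,-60,0]
  ]
}}

```text
t: 11.5
tool_pos: [0.787, -0.1075, 0.5879]
orientation: [-179.9, -36.9, -7.8]
contact_force: [-0.1, 0.4, -1.0]
gripper_width: 0.0938
```

Emit:
{"method": "servo_tool", "body": {
  "plan": [
    [1,-40,-11,-8,0],
    [1,-100,-28,-19,0],
    [1,-160,-44,-31,0],
    [1,-220,-61,-43,0],
    [1,-280,-77,-54,0],
    [1,-340,-94,-66,0],
    [1,-390,-107,-75,0],
    [1,-415,-114,-80,0],
    [1,-422,-116,-82,0],
    [1,-422,-116,-82,0]
  ]
}}

```text
t: 12.75
tool_pos: [0.4178, 0.0602, 0.4004]
orientation: [-179.9, -37.0, -7.7]
contact_force: [0.2, -0.0, -0.2]
gripper_width: 0.0937
```

```bash
cat >> h.py <<'E'
from scipy.spatial.transform import Rotation as Ro
def tip(s):
    R=Ro.from_euler('xyz',s['orientation'],degrees=True).as_matrix(); p=s['tool_pos']+.199*R[:,2]
    return p,R
def go(s,x,y,z):  # shift in tool mm to bring tip to riser frame x,y mm and z mm
    p,R=tip(s); t=np.r_[O+EX*x/1000+EY*y/1000,z/1000]; return (t-p)@R*1000
E
python3 - <<'E'
from h import *
np.set_printoptions(precision=2,suppress=True)
s=arm.state();p,R=tip(s);print(s['qpos'],s['orientation'],rf(p),p[2],'to',go(s,-150,-1,10),go(s,-160,-1,100))
import pickle
c=arm.calibration('wrist');cv2.imwrite('pics/w2.png',arm.grab_frame('wrist'));pickle.dump(c,open('w2.pkl','wb'))
E
```

```text
[  4.42  -3.99 113.35 -12.48  34.91 110.01] [-179.85  -36.96   -7.69] [[-127.67    1.18]] 0.24134262937693224 to [-156.94    2.55  171.42] [-110.82    2.31   93.5 ]
```

View pics/w2.png

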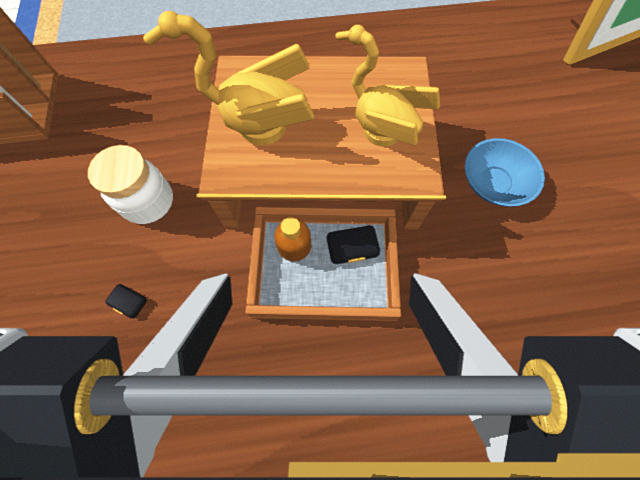

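```bash
python3 - <<'E'
from h import *
import pickle
np.set_printoptions(precision=2,suppress=True)
im=cv2.imread('pics/w2.png')
a=im[180:330,190:460];cv2.imwrite('pics/c2.png',cv2.resize(a,None,fx=2.9,fy=2.9,interpolation=cv2.INTER_CUBIC))
c=pickle.load(open('w2.pkl','rb'))
print(rf(ray('',[(197,196),(445,197)],.102,c)));print(rf(ray('',[(246,314),(400,318.5)],.03,c)))
print(rf(ray('',[(204,57),(430,57)],.102,c)))
E
```

```text
[[   1.88  126.19]
 [   1.45 -122.13]]
[[-103.19   82.57]
 [-107.39  -83.38]]
[[ 187.27  141.27]
 [ 187.66 -126.62]]
```

View pics/c2.png

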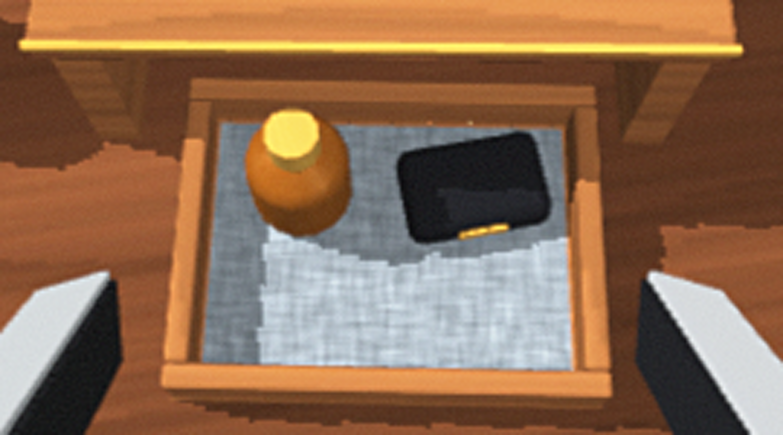

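Emit:
{"method": "servo_tool", "body": {
  "plan": [
    [1,-45,2,35,0.005],
    [1,-90,2,75,0.005],
    [1,-111,2,94,0.005],
    [1,-130,2,125,0.005],
    [1,-148,2,155,0.005],
    [1,-155,2,167,0.005],
    [1,-157,2,171,0.005],
    [1,-157,2,171,0.005]
  ]
}}

```text
t: 13.8
tool_pos: [0.4081, 0.0465, 0.1948]
orientation: [-178.5, -35.1, -7.9]
contact_force: [0.5, -0.4, 0.6]
gripper_width: 0.0939
```

```bash
python3 - <<'E'
from h import *
np.set_printoptions(precision=2,suppress=True)
s=arm.state();p,R=tip(s);print(s['qpos'],s['orientation'],rf(p),p[2],'R',R)
for x in (-116,-108,-50,-20,0): print(x,go(s,x,0,11))
E
```

```text
[  2.14  16.53 124.74 -48.25   5.75 146.32] [-178.52  -35.1    -7.9 ] [[-140.61   -9.48]] 0.03203315129633688 R [[ 0.81 -0.12  0.57]
 [-0.11 -0.99 -0.05]
 [ 0.58 -0.02 -0.82]]
-116 [ 8.04 -8.67 31.59]
-108 [14.58 -8.56 36.19]
-50 [62.04 -7.71 69.53]
-20 [86.58 -7.28 86.78]
0 [102.94  -6.99  98.28]
```

```bash
python3 - <<'E'
from h import *
np.set_printoptions(precision=4,suppress=True)
s=arm.state();p,R=tip(s);y=-R[:,1];print('jaw line yaw',np.degrees(np.arctan2(-y[0],y[1])),y,s['qvel'])
for ph in (0,.005,.01,.02,.03):
    y=-(R@Ro.from_euler('z',ph).as_matrix())[:,1];print(ph,np.degrees(np.arctan2(-y[0],y[1])))
print(go(s,-125,0,14))
E
```

```text
jaw line yaw -7.0472166355529025 [0.1227 0.9922 0.0211] [ 0.4226 -0.7077  0.4764 -0.0344 -0.0165  0.1962]
0 -7.0472166355529025
0.005 -7.281636222301586
0.01 -7.516088191292307
0.02 -7.985104790989876
0.03 -8.454297464269567
[ 2.4016 -8.8658 23.9668]
```

Emit:
{"method": "servo_tool", "body": {
  "plan": [
    [1,3,-4,4,0],
    [1,3,-9,10,0],
    [1,3,-9,18,0],
    [1,2.4,-9,24,0],
    [1,2.4,-9,24,0]
  ]
}}

```text
t: 14.42
tool_pos: [0.4284, 0.0499, 0.1826]
orientation: [-178.2, -34.5, -7.8]
contact_force: [-0.6, 0.2, 1.1]
gripper_width: 0.0942
```

```bash
cat > st.py <<'E'
from h import *
np.set_printoptions(precision=2,suppress=True)
s=arm.state();p,R=tip(s);y=-R[:,1];print(s['t'],s['qpos'],'jaw yaw',np.degrees(np.arctan2(-y[0],y[1])),'dz',y[2],'tip',rf(p),p[2]*1000,'tilt',np.degrees(np.arccos(-R[2,2])),'F',s['contact_force'])
import sys
for x in map(float,sys.argv[1:]): print(x,go(s,x,0,12))
E
python3 st.py -112 -80 -50
```

```text
14.425 [  2.45  20.23 121.77 -47.97   5.48 146.33] jaw yaw -6.842055514333318 dz 0.025253575531252383 tip [[-122.75   -2.28]] 18.64071175226878 tilt 34.53456878407517 F [-0.6   0.21  1.13]
-112.0 [ 5.1  -1.91 11.63]
-80.0 [31.47 -1.33 29.74]
-50.0 [56.2  -0.79 46.72]
```

Emit:
{"method": "servo_tool", "body": {
  "plan": [
    [1,3,-1.9,6,0],
    [1,5,-1.9,11.6,0],
    [1,8,-1.8,13.6,0.003],
    [1,11,-1.8,15.7,0.006],
    [1,14.5,-1.7,18,0.009],
    [1,18,-1.6,20.5,0.012],
    [1,21.5,-1.5,23,0.016],
    [1,25,-1.4,25.3,0.02],
    [1,28.5,-1.4,27.7,0.022],
    [1,31.5,-1.3,29.7,0.022]
  ]
}}

```text
t: 15.68
tool_pos: [0.4713, 0.0462, 0.176]
orientation: [-177.4, -34.4, -9.4]
contact_force: [-3.1, -0.4, 0.0]
gripper_width: 0.0939
```

```bash
python3 st.py -60 -40 -20; python3 - <<'E'
from h import *
import pickle
c=arm.calibration('wrist');cv2.imwrite('pics/w3.png',arm.grab_frame('wrist'));pickle.dump(c,open('w3.pkl','wb'))
E
```

```text
15.675 [  1.72  24.93 115.52 -35.22   6.35 134.21] jaw yaw -7.888009443209851 dz 0.037771976213514795 tip [[-79.74  -0.03]] 12.026489928033874 tilt 34.53224645991685 F [-3.08 -0.41  0.04]
-60.0 [16.26 -0.03 11.2 ]
-40.0 [32.75 -0.04 22.52]
-20.0 [49.23 -0.04 33.84]
```

View pics/w3.png

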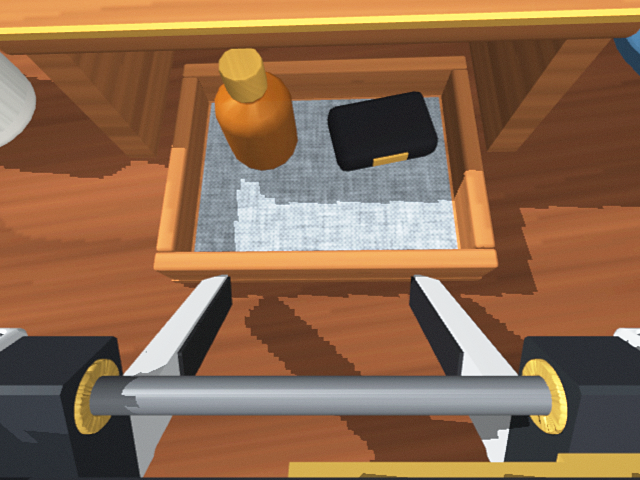

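```bash
python3 - <<'E'
from h import *
import pickle
np.set_printoptions(precision=2,suppress=True)
c=pickle.load(open('w3.pkl','rb'))
W=lambda x,y,z: np.r_[O+EX*x/1000+EY*y/1000,z/1000]
im=cv2.imread('pics/w3.png')
for y in (105,-105):
    a,b=proj('',[W(8,y,0),W(8,y,90)],c);print(y,a,b);cv2.line(im,tuple(int(v) for v in a),tuple(int(v) for v in b),(0,255,0),1)
    a,b=proj('',[W(8,y,0),W(80,y,0)],c);cv2.line(im,tuple(int(v) for v in a),tuple(int(v) for v in b),(255,0,0),1)
f=rf(ray('',[(155,268.5),(497,268.5)],.03,c));b=rf(ray('',[(184,66),(466,57)],.03,c))
print(f,b,f.mean(0),b.mean(0))
cv2.imwrite('pics/c3.png',cv2.resize(im[0:290],None,fx=1.25,fy=1.25))
E
```

```text
105 [157.31 160.23] [56.46 44.48]
-105 [491.3  153.16] [584.67  27.09]
[[-70.94  80.8 ]
 [-72.68 -83.77]] [[ 53.93  81.44]
 [ 54.25 -85.5 ]] [-71.81  -1.48] [54.09 -2.03]
```

View pics/c3.png

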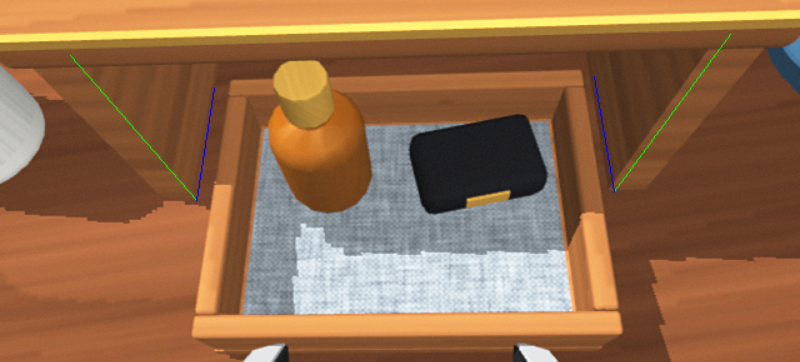

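Emit:
{"method": "servo_tool", "body": {
  "plan": [
    [1,2,0,1.4,0],
    [1,6,-0.3,4.1,0],
    [1,11,-0.6,7.6,0],
    [1,16,-0.9,11,0],
    [1,21,-1.1,14.4,0],
    [1,26,-1.4,17.9,0],
    [1,31,-1.7,21.3,0],
    [1,36,-2,24.7,0],
    [1,39,-2,26.8,0],
    [1,41,-2,28.2,0]
  ]
}}

```text
t: 16.98
tool_pos: [0.5213, 0.0413, 0.1761]
orientation: [-177.4, -34.5, -9.4]
contact_force: [-1.9, 0.8, -0.0]
gripper_width: 0.094
```

```bash
python3 st.py -20 -10 0 20
```

```text
16.975 [  0.96  29.31 107.9  -21.16   8.97 119.44] jaw yaw -7.884248542628332 dz 0.03776517202856034 tip [[-29.47   1.95]] 12.173152462233716 tilt 34.549078716100944 F [-1.89  0.82 -0.03]
-20.0 [7.75 1.96 5.44]
-10.0 [15.99  1.96 11.11]
0.0 [24.23  1.95 16.77]
20.0 [40.72  1.95 28.09]
```

Emit:
{"method": "servo_tool", "body": {
  "plan": [
    [1,2.5,0,1.7,0],
    [1,5.5,0,3.8,0],
    [1,8.5,0,5.9,0],
    [1,11.5,0,8,0],
    [1,13,0,9,0],
    [1,14,0,9.7,0]
  ]
}}

```text
t: 17.73
tool_pos: [0.5383, 0.0389, 0.176]
orientation: [-177.4, -34.5, -9.4]
contact_force: [-3.7, 1.0, -0.4]
gripper_width: 0.0933
```

Emit:
{"method": "servo_tool", "body": {
  "plan": [
    [1,0.8,0,0.55,0],
    [1,1.6,0,1.1,0],
    [1,2.4,0,1.7,0]
  ]
}}

```text
t: 18.1
tool_pos: [0.5412, 0.0385, 0.176]
orientation: [-177.4, -34.5, -9.4]
contact_force: [-2.5, 0.8, 1.9]
gripper_width: 0.0937
```

Emit:
{"method": "servo_tool", "body": {
  "plan": [
    [1,0.8,0,0.55,0],
    [1,1.6,0,1.1,0],
    [1,2.4,0,1.7,0]
  ]
}}

```text
t: 18.48
tool_pos: [0.5442, 0.0381, 0.176]
orientation: [-177.4, -34.5, -9.4]
contact_force: [-2.2, 0.3, 1.2]
gripper_width: 0.0941
```

```bash
python3 st.py
```

```text
18.475 [  0.55  31.35 104.31 -16.95  10.34 114.87] jaw yaw -7.888674382241252 dz 0.0378325940287927 tip [[-6.32  1.95]] 12.081519387630829 tilt 34.555631409082956 F [-2.18  0.35  1.24]
```

Emit:
{"method": "servo_tool", "body": {
  "plan": [
    [1,0.6,0,0.4,0],
    [1,1.2,0,0.85,0]
  ]
}}

```text
t: 18.73
tool_pos: [0.5458, 0.038, 0.176]
orientation: [-177.4, -34.5, -9.4]
contact_force: [-2.9, 0.0, 0.8]
gripper_width: 0.0939
```

Emit:
{"method": "servo_tool", "body": {
  "plan": [
    [1,0.6,0,0.4,0],
    [1,1.2,0,0.85,0]
  ]
}}

```text
t: 18.98
tool_pos: [0.5472, 0.0377, 0.176]
orientation: [-177.4, -34.5, -9.4]
contact_force: [-2.7, 0.9, 0.4]
gripper_width: 0.0939
```

Emit:
{"method": "servo_tool", "body": {
  "plan": [
    [1,0.6,0,0.4,0],
    [1,1.2,0,0.85,0]
  ]
}}

```text
t: 19.23
tool_pos: [0.5487, 0.0375, 0.1759]
orientation: [-177.4, -34.5, -9.4]
contact_force: [-2.2, 0.2, 1.1]
gripper_width: 0.0937
```

Emit:
{"method": "servo_tool", "body": {
  "plan": [
    [1,0.6,0,0.4,0],
    [1,1.2,0,0.85,0]
  ]
}}

```text
t: 19.48
tool_pos: [0.5503, 0.0373, 0.1759]
orientation: [-177.4, -34.5, -9.4]
contact_force: [-3.9, -0.0, 1.4]
gripper_width: 0.094
```

Emit:
{"method": "servo_tool", "body": {
  "plan": [
    [1,0.6,0,0.4,0],
    [1,1.2,0,0.85,0]
  ]
}}

```text
t: 19.73
tool_pos: [0.5518, 0.0371, 0.1759]
orientation: [-177.4, -34.5, -9.4]
contact_force: [-4.6, 0.4, 1.6]
gripper_width: 0.0946
```

Emit:
{"method": "servo_tool", "body": {
  "plan": [
    [1,0.6,0,0.4,0],
    [1,1.2,0,0.85,0]
  ]
}}

```text
t: 19.98
tool_pos: [0.5532, 0.0369, 0.1759]
orientation: [-177.4, -34.5, -9.4]
contact_force: [-3.5, 0.7, 2.5]
gripper_width: 0.0941
```

Emit:
{"method": "servo_tool", "body": {
  "plan": [
    [1,0.6,0,0.4,0],
    [1,1.2,0,0.85,0]
  ]
}}

```text
t: 20.23
tool_pos: [0.5547, 0.0367, 0.1759]
orientation: [-177.4, -34.5, -9.4]
contact_force: [-3.7, 1.3, 1.6]
gripper_width: 0.094
```

Emit:
{"method": "servo_tool", "body": {
  "plan": [
    [1,0.4,0,0.3,0],
    [1,0.8,0,0.55,0]
  ]
}}

```text
t: 20.48
tool_pos: [0.5557, 0.0366, 0.1759]
orientation: [-177.4, -34.5, -9.4]
contact_force: [-3.7, 1.4, 1.3]
gripper_width: 0.0938
```

Emit:
{"method": "servo_tool", "body": {
  "plan": [
    [1,0.4,0,0.3,0],
    [1,0.8,0,0.55,0]
  ]
}}

```text
t: 20.72
tool_pos: [0.5567, 0.0364, 0.1759]
orientation: [-177.4, -34.5, -9.4]
contact_force: [-3.8, -0.4, 2.6]
gripper_width: 0.0939
```

Emit:
{"method": "servo_tool", "body": {
  "plan": [
    [1,0.4,0,0.3,0],
    [1,0.8,0,0.55,0]
  ]
}}

```text
t: 20.98
tool_pos: [0.5575, 0.0364, 0.1758]
orientation: [-177.4, -34.4, -9.4]
contact_force: [-9.5, 2.4, 5.1]
gripper_width: 0.0939
```

Emit:
{"method": "servo_tool", "body": {
  "plan": [
    [1,-2,0,-1.4,0],
    [1,-6,0,-4.1,0],
    [1,-13,0,-9,0],
    [1,-22,0,-15,0],
    [1,-32,0,-22,0],
    [1,-42,0,-29,0],
    [1,-50,0,-34,0],
    [1,-57,0,-39,0],
    [1,-57,0,-39,0],
    [1,-57,0,-39,0]
  ]
}}

```text
t: 22.22
tool_pos: [0.4892, 0.0458, 0.1759]
orientation: [-177.4, -34.5, -9.4]
contact_force: [0.5, -0.7, -0.4]
gripper_width: 0.0939
```

```bash
python3 st.py; python3 - <<'E'
from h import *
import pickle
c=arm.calibration('wrist');im=arm.grab_frame('wrist');pickle.dump(c,open('w4.pkl','wb'));cv2.imwrite('pics/w4r.png',im)
W=lambda x,y,z: np.r_[O+EX*x/1000+EY*y/1000,z/1000]
for a,b,col in [((8,105,0),(8,105,90),(0,255,0)),((8,-105,0),(8,-105,90),(0,255,0)),((13,85,30),(13,-85,30),(255,0,0)),((13,85,0),(13,85,30),(255,0,0)),((13,-85,0),(13,-85,30),(255,0,0))]:
    p,q=proj('',[W(*a),W(*b)],c).round().astype(int);print(p,q);cv2.line(im,tuple(map(int,p)),tuple(map(int,q)),col,1)
cv2.imwrite('pics/w4.png',im)
E
```

```text
22.225 [  1.6   26.52 112.81 -29.74   7.24 128.6 ] jaw yaw -7.883020136439728 dz 0.03781688505887745 tip [[-61.93   2.06]] 11.947888511277426 tilt 34.539081484952646 F [ 0.54 -0.69 -0.42]
[157 185] [51 79]
[499 179] [602  63]
[169 151] [484 144]
[189 177] [169 151]
[465 172] [484 144]
```

View pics/w4.png

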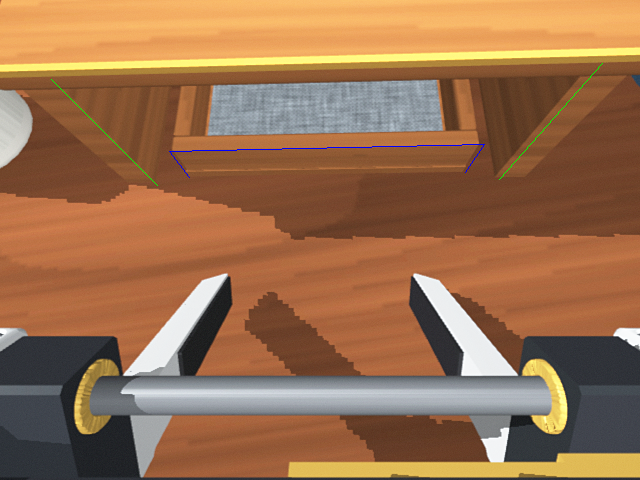

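```bash
python3 - <<'E'
from h import *
im=arm.grab_frame('scene')[230:400,230:480]
cv2.imwrite('pics/s5.png',cv2.resize(im,None,fx=3.2,fy=3.2,interpolation=cv2.INTER_CUBIC))
E
```

```text
(no output)
```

View pics/s5.png

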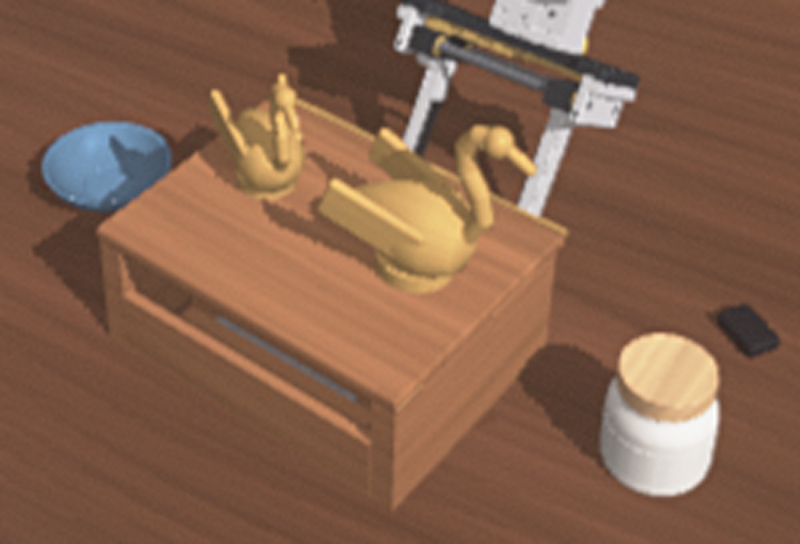

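```bash
python3 -c "
from station import arm
print(arm.hand_in(),arm.state()['contact_force'])"
```

```text
the job is handed in; nothing more can be done
the job is handed in; nothing more can be done
```

The tray is under the riser against the buffer's solid stop, and I handed the job in at about 22 s of the 56 s allowed. No verdict was given.

**How it was done:**
- I pinched the tray's front wall, squared it up and drew it to the mouth of the riser.
- I then tilted the tool about 35° and pushed with both open fingers.
- The interface has no direct tilt command, so I built the tilt up by asking for positions just past the arm's reach, in free air.

**Feeling for the stop:** The push took about 2–3 N while sliding. It rose to about 4 N over the last 6–7 mm, which fits the buffer yielding, and jumped to 9.5 N at the solid stop, where I backed off.

**Last checks:**
- **Position:** by the last wrist picture the tray is centred to about 1 mm and close to square, with its front face about 13–15 mm behind the edge. The finger position gave 13 mm and the picture suggested slightly more.
- **Earlier disagreement:** the top and wrist cameras differed by about 1.5° on the tray's angle and 2 mm sideways. The two-finger push, steered about 2 mm to the left, took this out.
- **Other objects:** the last scene picture shows the swans, candle and dish undisturbed. The book was outside that crop, but the arm never went near it after the start.
- **Contact:** the gripper was clear and the wrist force near zero.
- **Not seen at the end:** the bottle and case are hidden under the board. The bottle was last seen upright, with the case in place, when the tray's face was about 73 mm short of the edge.

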